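Find the power module with something loose inside

TASK

One of the three sealed power modules on the bench has a part loose inside: lift them off the bench one at a time and shake each until you find the one that rattles, setting any silent one back upright where it stood. Then hold the rattling module out, level, about 20 cm above the middle of the repair mat that has no circuit board on it, and finish there still holding it in the gripper. Leave everything else on the bench where it is.

Things in the scene. Friction and masses are not known exactly. Their poses are not given: they have to be found in the camera images.
- module_a_mid (a point): sealed power module, closed dark grey plastic case 130 mm long (its x), 56 wide (its y), 48 high, flat sides, blank metal plate and four screws on the lid. The point is its middle, 24 mm above the underside. It stands upright in a rough row of three alike, length within 0.4 rad of world x. 0.25 to 0.6 kg, weights differ, so weight does not tell which one is faulty.
- module_b_mid (a point): sealed power module, closed dark grey plastic case 130 mm long (its x), 56 wide (its y), 48 high, flat sides, blank metal plate and four screws on the lid. The point is its middle, 24 mm above the underside. It stands upright in a rough row of three alike, length within 0.4 rad of world x. Exactly one of the three, any of them, has a 120 g part loose inside; in the others nothing moves.
- module_c_mid (a point): sealed power module, closed dark grey plastic case 130 mm long (its x), 56 wide (its y), 48 high, flat sides, blank metal plate and four screws on the lid. The point is its middle, 24 mm above the underside. It stands upright in a rough row of three alike, length within 0.4 rad of world x. The loose part has about 45 mm of play each way along x; tilt an end 0.5 rad down and it slides there, and stays.
- mat_a_top (a point): one of two identical anti-static repair mats at the far side of the bench, a flat dark grey-green rubber sheet 160 mm (along x) by 220 mm (along y), 3 mm thick, fixed. This point is the middle of its upper face. A circuit board lies on one of the two; the other is free.
- mat_b_top (a point): one of two identical anti-static repair mats at the far side of the bench, a flat dark grey-green rubber sheet 160 mm (along x) by 220 mm (along y), 3 mm thick, fixed. This point is the middle of its upper face. A circuit board lies on one of the two; the other is free.
- board_mid (a point): green circuit board, 100 by 160 mm, up to 20 mm high, lying flat on one of the two mats within 15 mm of its middle; this point is the middle of the board, 5 mm above its underside. A bystander.
- solder_mid (a point): spool of solder wire standing on end between the two mats, 48 mm across, 42 mm high; the point is its middle. A bystander.
- flux_mid (a point): small amber flux jar, 30 mm across, 42 mm high, between two of the modules; the point is its middle. A bystander.
- box_mid (a point): small lidded pale plastic parts box, 50 by 30 mm, 28 mm high, between two of the modules; the point is its middle. A bystander.
- screwdriver_grip (a point): screwdriver 190 mm long lying to the left of the modules; the point is in its handle. A bystander.
- pump_mid (a point): blue desoldering pump, 20 mm thick and 180 mm long, lying to the right of the modules; the point is the middle of its barrel. A bystander.
- meter_mid (a point): hand-held multimeter, 185 by 88 mm, 45 mm high, lying on its back at the far left; the point is its middle. A bystander.
Things that resemble listed ones, but are neither listed nor needed, are in the scene too. What is shaped like the part that bears module_b_mid but yellow is not meant.

How it is judged (in metres and radians):
On the way:
1. the module with the loose part is held clear of the bench and shaken or rocked until the part knocks or slides to an end inside (((distance between choke_mid and module_a_mid below 0.065 m and contact force between the fingers and module_a above 2 N and height (world z) of module_a_mid above 0.06 m and (x of choke_mid in the frame of module_a above 0.035 m or x of choke_mid in the frame of module_a below -0.035 m or contact force between choke and module_a above 4 N)) or (distance between choke_mid and module_b_mid below 0.065 m and contact force between the fingers and module_b above 2 N and height (world z) of module_b_mid above 0.06 m and (x of choke_mid in the frame of module_b above 0.035 m or x of choke_mid in the frame of module_b below -0.035 m or contact force between choke and module_b above 4 N)) or (distance between choke_mid and module_c_mid below 0.065 m and contact force between the fingers and module_c above 2 N and height (world z) of module_c_mid above 0.06 m and (x of choke_mid in the frame of module_c above 0.035 m or x of choke_mid in the frame of module_c below -0.035 m or contact force between choke and module_c above 4 N)))).
At the end, for the whole second after the job is handed in: the module with the loose part is in the gripper, 0.12 to 0.30 m up, within 60 mm horizontally of the middle of the mat without the board, level within 0.25 rad and still; the silent two stand upright on the bench, released, at rest, within 50 mm of where they started (((distance between choke_mid and module_a_mid below 0.065 m and contact force between the fingers and module_a above 2 N and ((horizontal distance between module_a_mid and mat_a_top below 0.06 m and horizontal distance between board_mid and mat_a_top above 0.15 m) or (horizontal distance between module_a_mid and mat_b_top below 0.06 m and horizontal distance between board_mid and mat_b_top above 0.15 m)) and height (world z) of module_a_mid between 0.12 and 0.3 m and angle between module_a_mid's own z axis and vertical below 0.25 rad and linear speed of module_a below 0.03 m/s and (distance of module_b_mid from where it was at the start of the episode below 0.05 m and height (world z) of module_b_mid below 0.035 m and angle between module_b_mid's own z axis and vertical below 0.15 rad and linear speed of module_b below 0.03 m/s and contact force between each of the arm, the fingers and module_b below 0.2 N) and (distance of module_c_mid from where it was at the start of the episode below 0.05 m and height (world z) of module_c_mid below 0.035 m and angle between module_c_mid's own z axis and vertical below 0.15 rad and linear speed of module_c below 0.03 m/s and contact force between each of the arm, the fingers and module_c below 0.2 N)) or (distance between choke_mid and module_b_mid below 0.065 m and contact force between the fingers and module_b above 2 N and ((horizontal distance between module_b_mid and mat_a_top below 0.06 m and horizontal distance between board_mid and mat_a_top above 0.15 m) or (horizontal distance between module_b_mid and mat_b_top below 0.06 m and horizontal distance between board_mid and mat_b_top above 0.15 m)) and height (world z) of module_b_mid between 0.12 and 0.3 m and angle between module_b_mid's own z axis and vertical below 0.25 rad and linear speed of module_b below 0.03 m/s and (distance of module_a_mid from where it was at the start of the episode below 0.05 m and height (world z) of module_a_mid below 0.035 m and angle between module_a_mid's own z axis and vertical below 0.15 rad and linear speed of module_a below 0.03 m/s and contact force between each of the arm, the fingers and module_a below 0.2 N) and (distance of module_c_mid from where it was at the start of the episode below 0.05 m and height (world z) of module_c_mid below 0.035 m and angle between module_c_mid's own z axis and vertical below 0.15 rad and linear speed of module_c below 0.03 m/s and contact force between each of the arm, the fingers and module_c below 0.2 N)) or (distance between choke_mid and module_c_mid below 0.065 m and contact force between the fingers and module_c above 2 N and ((horizontal distance between module_c_mid and mat_a_top below 0.06 m and horizontal distance between board_mid and mat_a_top above 0.15 m) or (horizontal distance between module_c_mid and mat_b_top below 0.06 m and horizontal distance between board_mid and mat_b_top above 0.15 m)) and height (world z) of module_c_mid between 0.12 and 0.3 m and angle between module_c_mid's own z axis and vertical below 0.25 rad and linear speed of module_c below 0.03 m/s and (distance of module_a_mid from where it was at the start of the episode below 0.05 m and height (world z) of module_a_mid below 0.035 m and angle between module_a_mid's own z axis and vertical below 0.15 rad and linear speed of module_a below 0.03 m/s and contact force between each of the arm, the fingers and module_a below 0.2 N) and (distance of module_b_mid from where it was at the start of the episode below 0.05 m and height (world z) of module_b_mid below 0.035 m and angle between module_b_mid's own z axis and vertical below 0.15 rad and linear speed of module_b below 0.03 m/s and contact force between each of the arm, the fingers and module_b below 0.2 N)))); the arm keeps its last pose, push and grip.
It fails at once if a bystander on the bench is moved more than 30 mm (distance of any of board_mid, solder_mid, flux_mid, box_mid, screwdriver_grip, pump_mid, meter_mid from where it was at the start of the episode above 0.03 m).
It also fails if it takes over 72 s, if anything falls off the work surface, if the arm or the gripper's body presses on something with over 40 N, if the wrist force passes 120 N, or if a joint passes its speed limit or range.

ROBOT

A 6-joint arm with a two-finger parallel gripper is mounted at the origin on the work surface. World frame = base frame: x ahead of the robot, y to its left, z up, the work surface at z = 0. Lengths are in m, angles in degrees, forces in N, time in s.
With the tool pointing down it reaches from about 0.25 to 0.725 m from the base axis. Payload 9.7 kg.
Tool frame: the origin (TCP) lies between the finger pads; the fingertips stand 19 mm ahead of it and the grasp point (between the pads) is the TCP; z points along the fingers, y is the line along which they close (so a half turn about z gives the same grasp; the last joint's range is limited). The gripper opens to 85 mm and grips with 20 to 120 N. Pads are 22 mm wide; open, the fingers measure 114 mm over their backs; the gripper's body (76 mm by 85 mm) begins 54 mm behind the grasp point. The pads swing forward as they close: fully open they stand 13 mm farther back than shut.
Start: joints at [63.197, 4.979, 10.078, 95.1, 0, 90], TCP at [0.248, 0.491, 0.25] pointing down, gripper open.
Joint ranges: [-179.16, 179.16], [-48.56, 103.87], [-65.8, 70.77], [-126.05, 130.52], [-82.76, 87.17], [-180, 180]. Speed limits (degrees/s): [127.2, 127.2, 147.25, 180, 180, 180].

INTERFACE

Orientations are given as [roll, pitch, yaw] about the fixed x, y, z axes, in that order (R = Rz(yaw) Ry(pitch) Rx(roll)).
In Python, from workcell import telemetry, camera, calibration, workorder gives the robot as it stands.
- The arm moves only by the tool play_rows, never from a script. Its argument "increments" is a list of rows, each a list of 3 entries, a list of its own where there are three numbers: the shift along the tool's x, y, z in mm, then the turn, a rotation vector about the tool's x, y, z in degrees, then the closure, from 0 (fully open) to 1 (shut). In form: [[[x, y, z], [ax, ay, az], jaw], ...]. A call has 1 to 20 rows; each row is the pose to reach, as a shift and turn from the pose commanded when the call began, along the tool's axes at that moment; what a row does not reach only later rows make up. A row lasts 1/10 s, in which the tool goes at most 50 mm and 8.59 degrees, less where a joint would pass 70% of its speed; a pose out of reach is approached as far as the arm can. A call with a gripper value outside its range is refused whole. The fingers move at their own pace and stop on an object; "grip_force" is the grip in N (left out, the last holds). Time passes only in rows, so rows that repeat a pose let the fingers close. It gives the time, the measured TCP pose, the force, the opening and the grip force at its end, in the units of the state.
- telemetry.get_obs(): the state, without advancing time (a new reading comes with each control period).
- camera(name): name is "side" or "top" or "wrist"; returns (picture, depth): 400x640x3 uint8, red, green, blue; 400x640 float32, m along the optical axis (not along the pixel's ray), 0 where there is no reading.
- calibration(name): a dict with "vertical_fov" (degrees; the focal length in pixels is half the picture's height over the tangent of half this angle, whatever the lens; pixels are square), "cx", "cy" (the principal point, pixels), "rvec" (rotation vector, rad) and "tvec" (3), from world to camera coordinates, as OpenCV has them; the wrist camera has in their place "hand_eye" (4x4, takes a point from camera to tool coordinates, whose origin is the TCP and whose axes are the flange's). Camera axes: x right, y down, z forward; pixel columns grow to the right and rows downward; lengths in m; the calibration is good to about 2 mm. A picture is of the moment at which its call begins: read the wrist's pose just before it. calibration takes no time and is no camera call.
- workorder.job_done(): hands the job in; it is judged then, once.
The state is a dict: "time": time; "q": joint angles; "qd": joint speeds; "joint_efforts": joint torques, N m; "ee_pos": TCP position; "tcp_rot": TCP orientation; "wrist_force": force on the tool from outside, world axes, zero at the start; "torque": the same for the moment, N m; "opening": finger opening in m; "grasp_force": force on a finger pad.
Only numpy, scipy, OpenCV 4.12 (cv2) and the standard library are available. Lean on these libraries where they do the work, as an engineer would, in place of code of your own. Each camera call takes 0.05 s, during which the arm holds its last target. There are 200 camera calls.

## Working session

There is one attempt and no reset: what is moved stays moved. The work goes in short steps, Python scripts to look and compute and a tool call to move; the robot and the scene stay as the last step left them, time stands still between calls to the robot, and variables do not carry over. Pictures are saved under pics/ and viewed, at most 10 in all, crops included, and the job is handed in when it is done.

Besides the shell and the picture viewer there is one more tool, called after ">>>" as name(argument=value, ...) on one line, values as JSON. play_rows: Moves the arm, as the interface text tells. Its arguments: {"type":"object","properties":{"increments":{"type":"array"},"grip_force":{"type":"number"}},"required":["increments"]}

```bash
mkdir -p pics; ls
python3 - <<'E'
from workcell import telemetry, camera, calibration
import cv2
print(telemetry.get_obs())
for n in ["top","side"]:
    c=calibration(n);print(n,c)
    p,d=camera(n);cv2.imwrite(f"pics/{n}0.png",p[:,:,::-1])
    import numpy as np; np.save(f"pics/{n}0.npy",d)
print(calibration("wrist"))
E
```

```text
pics
{'time': 0.0, 'q': array([6.31978385e+01, 5.01055480e+00, 1.00362619e+01, 9.50975259e+01,
       2.75176462e-04, 9.00011908e+01]), 'qd': array([ 0.03610736, -0.008597  , -0.01165029,  0.06031574,  0.13570989,
        0.00608763]), 'joint_efforts': array([-1.12496982e-03, -5.20382595e+01,  4.64809692e+01,  1.61105470e-02,
       -7.74341129e-05,  8.77762972e-06]), 'ee_pos': array([0.24791883, 0.4907527 , 0.24960446]), 'tcp_rot': array([-1.79928181e+02, -2.73683662e-04,  1.53196647e+02]), 'wrist_force': array([-0.40161353,  0.94027038, -0.54049807]), 'torque': array([ 0.0456703 , -0.06258392, -0.03784648]), 'grasp_force': 0.0, 'opening': 0.0852482514038813}
top {'vertical_fov': 53.53183096419956, 'cx': 310.7891867273883, 'cy': 197.3442802356822, 'rvec': array([ 2.17682894, -2.21726721,  0.08263034]), 'tvec': array([0.03840064, 0.4576319 , 1.26301101])}
side {'vertical_fov': 57.583797732530236, 'cx': 321.5136292149481, 'cy': 202.20582677879472, 'rvec': array([ 2.19592428, -0.76839469,  0.36015613]), 'tvec': array([-0.31913957,  0.26881512,  0.73004647])}
{'vertical_fov': 69.2218478655362, 'cx': 319.2163563871215, 'cy': 194.48804999586417, 'hand_eye': array([[-3.44180721e-04, -9.65830234e-01, -2.59175307e-01,
         6.56059563e-02],
       [ 9.99999870e-01, -4.29812581e-04,  2.73734832e-04,
        -1.34678279e-03],
       [-3.75778185e-04, -2.59175179e-01,  9.65830257e-01,
        -1.24614408e-01],
       [ 0.00000000e+00,  0.00000000e+00,  0.00000000e+00,
         1.00000000e+00]])}
```

View pics/top0.png

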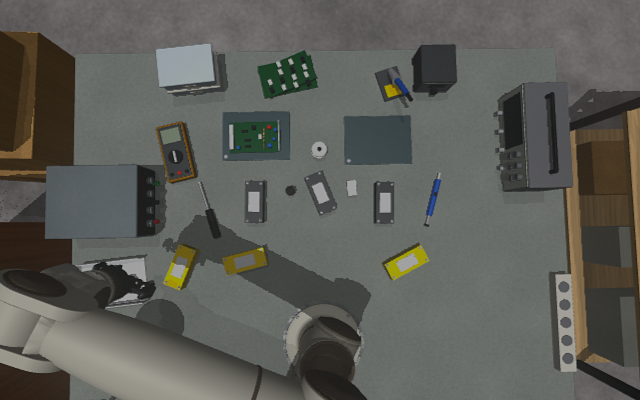

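View pics/side0.png

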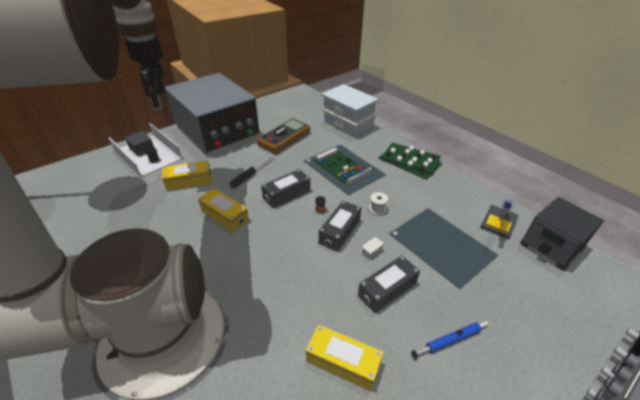

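The top view shows three dark modules at (255,201), (321,193) and (385,202). The yellow lookalikes at (180,268), (245,260) and (406,261) are excluded by colour. The board lies on the left mat at (256,136), so the right mat at (378,140) is the free one. The second board, at (288,74), is not on a mat.

```bash
cat > h.py <<'E'
import numpy as np, cv2
from scipy.spatial.transform import Rotation as Ro
from workcell import telemetry, camera, calibration
def intr(c): return 200/np.tan(np.radians(c["vertical_fov"]/2))
def cast(name,uv,z):
    c=calibration(name); f=intr(c); R=cv2.Rodrigues(c["rvec"])[0]; o=-R.T@c["tvec"]
    uv=np.atleast_2d(np.asarray(uv,float)); d=np.c_[(uv[:,0]-c["cx"])/f,(uv[:,1]-c["cy"])/f,np.ones(len(uv))]@R
    return o+d*((z-o[2])/d[:,2])[:,None]
def heights(name,dep):
    c=calibration(name); f=intr(c); R=cv2.Rodrigues(c["rvec"])[0]
    v,u=np.mgrid[:400,:640]
    P=np.dstack([(u-c["cx"])/f*dep,(v-c["cy"])/f*dep,dep])-c["tvec"]
    return P@R
E
python3 - <<'E'
from h import *
im=cv2.imread("pics/top0.png"); d=np.load("pics/top0.npy"); P=heights("top",d)
for n,(u,v) in dict(a=(255,201),b=(321,193),c=(385,202)).items():
    m=np.zeros((400,640),np.uint8); s=np.s_[v-40:v+40,u-30:u+30]
    m[s]=((P[s][:,:,2]>.036)&(P[s][:,:,2]<.07)).astype(np.uint8)
    cs=cv2.findContours(m,0,2)[0]; c=min((c for c in cs if cv2.contourArea(c)>200),key=lambda c:abs(cv2.minAreaRect(c)[0][0]-u))
    q=cv2.boxPoints(cv2.minAreaRect(c)); 
    pts=cast("top",c[:,0],.048)[:,:2].astype(np.float32); r=cv2.minAreaRect(pts)
    print(n,r,"topz",np.median(P[v-5:v+5,u-5:u+5,2]))
    mm=np.zeros_like(m);cv2.drawContours(mm,[c],-1,1,-1)
print("mat free",cast("top",[(345,116),(411,116),(411,164),(345,164),(378,140)],.003).round(3))
print("board",cast("top",[(256,136)],.01), "solder,flux,box",cast("top",[(319,149),(291,190),(351,188)],.03).round(3))
# mat colour check
hsv=cv2.cvtColor(im,cv2.COLOR_BGR2HSV);print(hsv[140,378],hsv[115,235],hsv[140,330])
cv2.imwrite("pics/crop.png",cv2.resize(im[100:290,150:450],None,fx=2.6,fy=2.6,interpolation=2))
E
```

```text
a ((0.44658321142196655, 0.21125592291355133), (0.056057170033454895, 0.1286637932062149), 89.3526382446289) topz 0.049421121995793765
b ((0.4703044891357422, 0.0022932440042495728), (0.13025110960006714, 0.05665374547243118), 21.636066436767578) topz 0.04944002353889877
c ((0.4346272945404053, -0.1990613490343094), (0.05682160705327988, 0.13228169083595276), 88.3525161743164) topz 0.049877128766779924
mat free [[ 0.725 -0.088  0.003]
 [ 0.722 -0.306  0.003]
 [ 0.562 -0.3    0.003]
 [ 0.566 -0.084  0.003]
 [ 0.644 -0.194  0.003]]
board [[0.6616678  0.20443817 0.01      ]] solder,flux,box [[ 0.612  0.001  0.03 ]
 [ 0.482  0.093  0.03 ]
 [ 0.485 -0.099  0.03 ]]
[96 48 75] [94 52 74] [ 60  12 107]
```

View pics/crop.png

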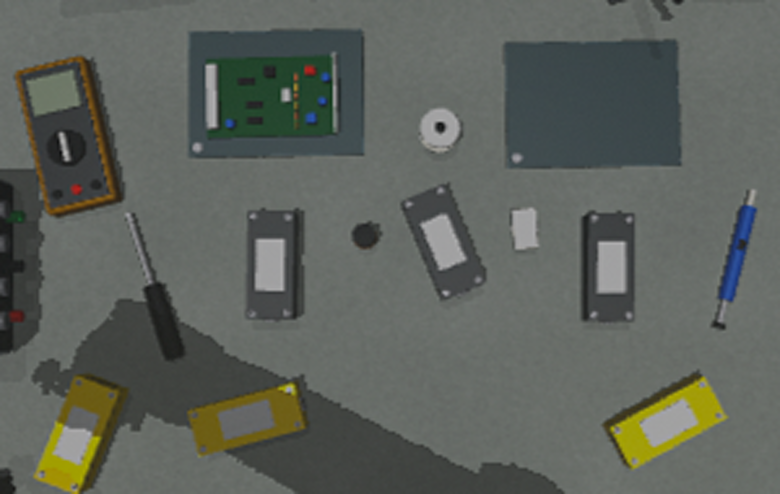

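The crop confirms three dark grey modules with blank plates, and the right-hand mat is free. I'll start with module A, the left one.

```bash
cat >> h.py <<'E'
def rel(p0,e0,p1,e1):
    A=Ro.from_euler("xyz",e0,degrees=True);B=Ro.from_euler("xyz",e1,degrees=True)
    print("shift mm",(A.inv().apply(np.subtract(p1,p0))*1000).round(1),"rot",(A.inv()*B).as_rotvec(degrees=True).round(2))
E
python3 -c "
from h import *
rel([.248,.491,.25],[180,0,153.2],[.4466,.2113,.15],[180,0,179.35])"
```

```text
shift mm [-303.4 -160.1  100. ] rot [ -0.     0.   -26.15]
```

>>> play_rows(increments=[[[-38,-20,12],[0,0,-4],0],[[-76,-40,25],[0,0,-8],0],[[-114,-60,38],[0,0,-12],0],[[-152,-80,50],[0,0,-16],0],[[-190,-100,62],[0,0,-20],0],[[-228,-120,75],[0,0,-24],0],[[-266,-140,88],[0,0,-26.15],0],[[-303.4,-160.1,100],[0,0,-26.15],0],[[-303.4,-160.1,100],[0,0,-26.15],0],[[-303.4,-160.1,100],[0,0,-26.15],0],[[-303.4,-160.1,100],[0,0,-26.15],0]])

```text
time: 1.2
ee_pos: [0.4463, 0.2117, 0.1505]
tcp_rot: [180.0, -0.0, 179.4]
wrist_force: [0.0, 0.5, 0.5]
opening: 0.0853
grasp_force: 0.0
```

```bash
python3 -c "
from h import *
o=telemetry.get_obs();print(o)
p,d=camera('wrist');cv2.imwrite('pics/w1.png',p[:,:,::-1])"
```

```text
{'time': 1.2, 'q': array([ 2.53688890e+01, -3.51173134e+00, -9.53431706e+00,  8.39747607e+01,
        1.29136507e-02,  2.60025161e+01]), 'qd': array([ 0.92589043, -0.19919255,  0.3093605 ,  0.01516233, -0.03706856,
       -0.1739068 ]), 'joint_efforts': array([-1.14917815e+00, -4.26966441e+01,  4.66504490e+01, -8.14634986e-03,
       -3.46190727e-02, -7.57660135e-03]), 'ee_pos': array([0.44634672, 0.21171043, 0.15047918]), 'tcp_rot': array([ 1.79987230e+02, -3.27652620e-03,  1.79366374e+02]), 'wrist_force': array([0.03601936, 0.46397202, 0.46458014]), 'torque': array([ 0.02606941,  0.04296791, -0.02829562]), 'grasp_force': 0.0, 'opening': 0.08534292055997206}
```

View pics/w1.png

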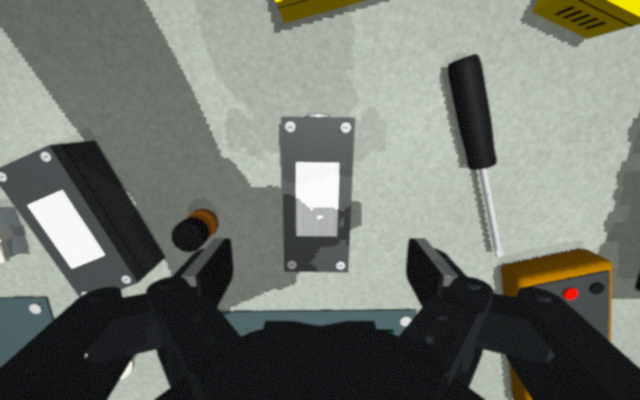

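The wrist view shows module A at (317,195), square to and centred between the fingers. I'll descend, then grip.

>>> play_rows(increments=[[[0,0,30],[0,0,0],0],[[0,0,60],[0,0,0],0],[[0,0,90],[0,0,0],0],[[0,0,108],[0,0,0],0],[[0,0,120],[0,0,0],0],[[0,0,122],[0,0,0],0],[[0,0,122],[0,0,0],0.5],[[0,0,122],[0,0,0],1],[[0,0,122],[0,0,0],1],[[0,0,122],[0,0,0],1],[[0,0,122],[0,0,0],1],[[0,0,122],[0,0,0],1],[[0,0,122],[0,0,0],1]], grip_force=80)

```text
time: 2.55
ee_pos: [0.4475, 0.2117, 0.0299]
tcp_rot: [179.9, 0.1, 179.4]
wrist_force: [-1.6, 0.4, 6.0]
opening: 0.0553
grasp_force: 86.4
```

>>> play_rows(increments=[[[0,0,-20],[0,0,0],1],[[0,0,-50],[0,0,0],1],[[0,0,-90],[0,0,0],1],[[0,0,-130],[0,0,0],1],[[0,0,-150],[0,0,0],1],[[0,0,-150],[0,8,0],1],[[0,0,-150],[0,16,0],1],[[0,0,-150],[0,24,0],1],[[0,0,-150],[0,32,0],1],[[0,0,-150],[0,38,0],1],[[0,0,-150],[0,38,0],1],[[0,0,-150],[0,38,0],1],[[0,0,-150],[0,38,0],1],[[0,0,-150],[0,30,0],1],[[0,0,-150],[0,22,0],1],[[0,0,-150],[0,14,0],1],[[0,0,-150],[0,6,0],1],[[0,0,-150],[0,0,0],1],[[0,0,-150],[0,0,0],1],[[0,0,-150],[0,0,0],1]])

```text
time: 4.55
ee_pos: [0.4456, 0.2113, 0.1804]
tcp_rot: [179.9, 0.1, 179.4]
wrist_force: [0.6, -0.0, -4.3]
opening: 0.0549
grasp_force: 88.2
```

```bash
cat > rd.py <<'E'
from h import *
L=[]
for i in range(12):
    camera("wrist"); o=telemetry.get_obs(); L.append(np.r_[o["wrist_force"],o["torque"]])
L=np.array(L); print(o["time"],o["ee_pos"].round(4),o["tcp_rot"].round(2),o["opening"],o["grasp_force"])
print("mean",L.mean(0).round(4),"se",(L.std(0)/12**.5).round(4))
E
python3 rd.py
```

```text
5.15 [0.4467 0.2112 0.178 ] [-1.7999e+02 -4.0000e-02  1.7934e+02] 0.05501726479511101 88.2035744190216
mean [ 2.8710e-01 -7.6000e-03 -3.8284e+00 -3.6000e-03  3.2800e-02  1.2500e-02] se [0.1316 0.1517 0.1578 0.0078 0.0044 0.0074]
```

>>> play_rows(increments=[[[0,0,0],[0,-8,0],1],[[0,0,0],[0,-16,0],1],[[0,0,0],[0,-24,0],1],[[0,0,0],[0,-32,0],1],[[0,0,0],[0,-38,0],1],[[0,0,0],[0,-38,0],1],[[0,0,0],[0,-38,0],1],[[0,0,0],[0,-38,0],1],[[0,0,0],[0,-30,0],1],[[0,0,0],[0,-22,0],1],[[0,0,0],[0,-14,0],1],[[0,0,0],[0,-6,0],1],[[0,0,0],[0,0,0],1],[[0,0,0],[0,0,0],1],[[0,0,0],[0,0,0],1]])

```text
time: 6.65
ee_pos: [0.4481, 0.2111, 0.1776]
tcp_rot: [-180.0, 0.0, 179.3]
wrist_force: [0.8, 0.1, -3.2]
opening: 0.0548
grasp_force: 88.8
```

```bash
python3 rd.py
```

```text
7.25 [0.4465 0.2112 0.1785] [1.7999e+02 3.0000e-02 1.7936e+02] 0.05495278823086968 88.8120424747467
mean [-1.1190e-01 -1.1800e-01 -3.8544e+00 -3.0000e-04 -5.2300e-02  1.2000e-03] se [0.1285 0.141  0.1158 0.0085 0.007  0.0065]
```

Torque about y flips from +0.033 to −0.052 Nm, with the sign and size expected of a sliding 120 g part. I'll repeat the tilt once to be sure.

>>> play_rows(increments=[[[0,0,0],[0,8,0],1],[[0,0,0],[0,16,0],1],[[0,0,0],[0,24,0],1],[[0,0,0],[0,32,0],1],[[0,0,0],[0,40,0],1],[[0,0,0],[0,42,0],1],[[0,0,0],[0,42,0],1],[[0,0,0],[0,42,0],1],[[0,0,0],[0,42,0],1],[[0,0,0],[0,42,0],1],[[0,0,0],[0,36,0],1],[[0,0,0],[0,30,0],1],[[0,0,0],[0,22,0],1],[[0,0,0],[0,14,0],1],[[0,0,0],[0,6,0],1],[[0,0,0],[0,0,0],1],[[0,0,0],[0,0,0],1],[[0,0,0],[0,0,0],1]])

```text
time: 9.05
ee_pos: [0.4457, 0.2113, 0.1795]
tcp_rot: [179.9, -0.0, 179.4]
wrist_force: [-0.4, -0.3, -2.9]
opening: 0.0549
grasp_force: 89.6
```

```bash
python3 rd.py; python3 -c "
from h import *
p,d=camera('wrist');cv2.imwrite('pics/w2.png',p[:,:,::-1])
rel([.4466,.2113,.178],[180,0,179.35],[.644,-.194,.205],[180,0,179.35])"
```

```text
9.65 [0.4467 0.2112 0.1781] [-1.7999e+02 -3.0000e-02  1.7934e+02] 0.05471062874422442 89.56262111663818
mean [ 0.144   0.0136 -3.8755 -0.0098  0.0353 -0.0104] se [0.1132 0.1296 0.1652 0.0069 0.0111 0.008 ]
shift mm [-202. -403.  -27.] rot [0. 0. 0.]
```

View pics/w2.png

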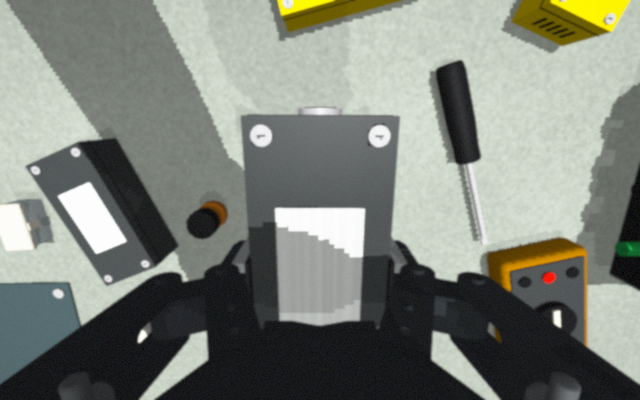

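The result reproduces (+0.035 Nm), so module A is the rattler. The wrist view shows it level and held centrally at (320,220). Next I'll carry it to the free mat.

>>> play_rows(increments=[[[-6,-12,-4],[0,0,0],1],[[-18,-36,-10],[0,0,0],1],[[-32,-64,-16],[0,0,0],1],[[-46,-92,-22],[0,0,0],1],[[-60,-120,-27],[0,0,0],1],[[-74,-148,-27],[0,0,0],1],[[-88,-176,-27],[0,0,0],1],[[-102,-204,-27],[0,0,0],1],[[-116,-232,-27],[0,0,0],1],[[-130,-260,-27],[0,0,0],1],[[-144,-288,-27],[0,0,0],1],[[-158,-316,-27],[0,0,0],1],[[-172,-344,-27],[0,0,0],1],[[-184,-368,-27],[0,0,0],1],[[-194,-388,-27],[0,0,0],1],[[-200,-399,-27],[0,0,0],1],[[-202,-403,-27],[0,0,0],1],[[-202,-403,-27],[0,0,0],1],[[-202,-403,-27],[0,0,0],1],[[-202,-403,-27],[0,0,0],1]])

```text
time: 11.7
ee_pos: [0.6438, -0.1932, 0.2057]
tcp_rot: [180.0, 0.0, 179.4]
wrist_force: [-0.9, -0.0, -4.4]
opening: 0.0551
grasp_force: 89.5
```

>>> play_rows(increments=[[[0,0,0],[0,0,0],1],[[0,0,0],[0,0,0],1],[[0,0,0],[0,0,0],1],[[0,0,0],[0,0,0],1],[[0,0,0],[0,0,0],1],[[0,0,0],[0,0,0],1]])

```text
time: 12.3
ee_pos: [0.644, -0.1941, 0.2053]
tcp_rot: [180.0, -0.0, 179.3]
wrist_force: [-0.0, -0.9, -3.6]
opening: 0.0552
grasp_force: 89.5
```

```bash
python3 rd.py; python3 -c "
from h import *
p,d=camera('side');cv2.imwrite('pics/s2.png',p[:,:,::-1])"
```

```text
12.9 [ 0.644  -0.1941  0.2053] [-180.      0.    179.35] 0.05505480744945226 89.54375982284546
mean [-8.6900e-02 -7.3500e-02 -4.0948e+00 -1.3000e-03  5.3100e-02  1.0000e-04] se [0.1387 0.161  0.1642 0.0071 0.0095 0.005 ]
```

View pics/s2.png

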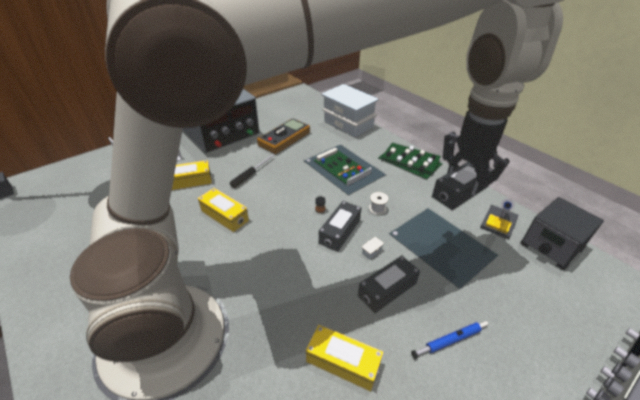

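The side view shows the module held level at about (458,185), above the free mat at (443,245). The other two modules and the bystanders are where they started.

```bash
python3 -c "
from workcell import workorder
print(workorder.job_done())"
```

```text
the job is handed in; nothing more can be done
None
```

I handed the job in with the left module held level about 20 cm above the middle of the free (right-hand) mat; I judged it the rattler from its repeated wrist-torque reversals when tilted, so I never lifted the other two, and no verdict came back.

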